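# Put the torque-tool battery on charge

### The arm

A 6-joint arm with a two-finger parallel gripper is mounted at the origin on the work surface. World frame = base frame: x ahead of the robot, y to its left, z up, the work surface at z = 0. Lengths are in m, angles in rad, forces in N, time in s.
With the tool pointing down it reaches from about 0.4 to 0.925 m from the base axis. Payload 12.5 kg.
Tool frame: the origin (TCP) lies where the fingers leave the gripper's body, on its centre line; the fingertips stand 78 mm ahead of it and the grasp point (between the pads) lies 59 mm ahead of it; y points along the fingers, z is the direction in which the jaws open and shut, and the axes are right-handed (so a half turn about y gives the same grasp; the last joint's range is limited). The gripper opens to 95 mm and grips with 3 to 60 N. Pads are 20 mm wide; open, the fingers measure 119 mm over their backs; the gripper's body (75 mm by 180 mm) begins 59 mm behind the grasp point.
Start: joints at [-1.213, 0.491, 1.559, -0, 1.092, -0.106], TCP at [0.28, -0.559, 0.292] pointing down, gripper open.
Joint ranges: [-3.1, 3.1], [-0.84, 2.19], [0.05, 2.79], [-1.13, 4.28], [0.06, 2.93], [-2.69, 2.69]. Speed limits (rad/s): [2.22, 2.22, 2.79, 3.14, 3.14, 3.14].

### API

Orientations are given as a unit quaternion [x, y, z, w].
In Python, from bench import * gives the robot as it stands.
- The arm moves only by the tool jog_arm, never from a script. Its argument "series" is a list of rows, each an object of numbers: "hand": the opening, from 0 (shut) to 1 (fully open); "tx", "ty", "tz": the shift along the tool's x, y, z in m; "ax", "ay", "az": the turn, a rotation vector about the tool's x, y, z in rad. A call has 1 to 10 rows; each row shifts and turns the pose as measured when the row begins, along the tool's axes as they then stand; what a row does not reach is not made up. A row lasts 1/8 s, in which the tool goes at most 62.5 mm and 10.7 degrees, less where a joint would pass 70% of its speed; a pose out of reach is approached as far as the arm can. A call with a gripper value outside its range is refused whole. The fingers move at their own pace and stop on an object; "newtons" is the grip in N (left out, the last holds). Time passes only in rows, so rows that do not move let the fingers close. It gives the time, the measured TCP pose, the force and the opening at its end, in the units of the state.
- sense(): the state, without advancing time (a new reading comes with each control period).
- snapshot(name): name is "scene" or "top" or "wrist"; returns a dict with "img" (480x640x3 uint8, red, green, blue), "fx", "fy", "cx", "cy" (pixels), "rvec" (rotation vector, rad) and "tvec" (3), from world to camera coordinates, as OpenCV has them. Camera axes: x right, y down, z forward; pixel columns grow to the right and rows downward; lengths in m; the calibration is good to about 2 mm. A picture is of the moment at which its call begins. There is no depth.
- hand_in(): hands the job in, once; it reports no verdict.
Trained networks look in a picture, given as the dict that the camera call returned (one of the last four; its "shot" number tells which), for a name from the list of things; names that differ only in an ending like _2 or _b are one class to them, and where a whole thing is asked for, a point or a joint stands for the part that bears it (a point fixed in the world has none). Each returns a list of dicts, best first, with "conf" (0 to 1); they miss things now and then, are a little off and sometimes report something else, mostly with a low value. They report only what shows in the picture. A call takes as long as a camera call. They do not tell look-alikes from the thing itself.
- regions_of(name, picture): "mask" (480x640 bool, what is visible of it) and "box" ([left, top, width, height] in pixels, round what is visible of it).
The state is a dict: "t": time; "joint_positions": joint angles; "qd": joint speeds; "joint_torque": joint torques, N m; "tcp_pos": TCP position; "tool_rot": TCP orientation; "wrist_force": force on the tool from outside, world axes, zero at the start; "ft_torque": the same for the moment, N m; "gripper_width": finger opening in m.
Only numpy, scipy, OpenCV 4.12 (cv2) and the standard library are available. Lean on these libraries where they do the work, as an engineer would, in place of code of your own. Each camera call takes 0.05 s, during which the arm holds its last target.

### The job

Put the yellow battery pack on charge: lay it on the dock's ramp with its black terminal tongue pointing uphill, push it up the ramp until its shoulder rests squarely against the terminal housing at the top, and leave it there. Only once the pack is home, switch the dock on by pressing down the dotted end of the green rocker. Leave the reaction foot, gauge adaptor and hex key where they lie.

Things in the scene. Friction and masses are not known exactly. Their poses are not given: they have to be found in the camera images.
- pack_center (a point): Battery pack, 0.36 to 0.6 kg, starting underside down on the bench right of the dock. Point: middle of its body, 26 mm above its underside; 52 mm high in all. x points to the tongue end, z out of the top. Yellow shell 58 mm wide (y) on a black shoe 64 mm wide, 12 mm high; both 92 mm long (x): square rear face 46 mm behind the point, flat front face (the shoulder) 46 mm ahead.
- pack_tongue (a point): Front tip of the pack's black terminal tongue, 72 mm ahead of pack_center and 5.5 mm above the underside; same axes. The tongue is level with the underside, 44 mm wide, 11 mm high, and sticks out 26 mm ahead of the shoulder.
- dock_stop (a point): Fixed grey charging dock, 320 by 110 mm. Point: on the ramp's surface, centre line, at the foot of the terminal housing's front face (the top stop), 45 mm above the bench. x points up the 10 degree slope, z square out of the ramp, y across. The face is square to the ramp, 42 mm high, with a tongue slot at ramp level 52 mm wide, 18 high, 33 deep. Pack home: pack_center at (-46, 0, 26) mm here.
- ramp_foot (a point): Foot of the ramp, on its centre line, 6 mm above the bench, 225 mm down the slope from dock_stop; same axes. Bare aluminium surface, 110 mm wide; a pack let go on it stays put. Guide strips along both sides, 12 mm wide, stand 10 mm above it: 67 mm apart over the top 60 mm of the ramp, opening evenly to 93 mm apart 10 mm from the foot.
- rocker_on_end (a point): White dot on the ON end of the green rocker, 15 mm from its hinge. Paddle 40 mm long along the dock, 26 wide, on the dock housing's flat top (92 mm above the bench); ON end is the one away from the ramp. When off, the point is about 16 mm above that top. Pressed straight down with 2 to 4 N it sinks 4 mm until the ON half is level, and stays as left. Black bezel round it 3 mm high.
- rocker (a joint): Rocker angle: 0 = off (as found), 0.28 rad = fully on.
- reaction_foot: Loose grey steel reaction foot, a ring 58 mm across with an arm, 130 mm long in all, up to 34 mm high; origin at the middle of its underside. To be left alone, on the far side of the work.
- gauge_adaptor: Loose brass gauge adaptor standing upright, 34 mm across, 52 mm high; origin at its underside. To be left alone.
- hex_key: Loose stubby zinc-plated hex key lying flat, 74 by 31 mm, 10 mm thick; origin near the middle of its underside. To be left alone.
Things that resemble listed ones, but are neither listed nor needed, are in the scene too. Several things look just like the part that bears pack_center: the one meant starts farthest from the robot's base.

How it is judged:
On the way, in this order (a step that is already met when the one before it is completed fails the run):
1. the pack lies home on the ramp, its shoulder against the terminal housing (x of pack_center in the frame of dock_stop between -0.049 and -0.042 m and z of pack_center in the frame of dock_stop between 0.022 and 0.03 m and angle between the x axis of pack_center and the x axis of dock_stop, either way round below 0.07 rad and x of pack_tongue in the frame of dock_stop above 0.022 m and z of pack_tongue in the frame of dock_stop below 0.012 m), for 0.2 s.
2. the dock is switched on (value of joint rocker above 0.2 rad), for 0.2 s.
At the end, for the whole second after the job is handed in: The pack rests on the ramp right way up, its tongue uphill in the housing's slot and its shoulder within 3 mm of the housing's face, within 5 mm of the centre line and 4 degrees of straight, released and still, and the rocker is on (past 0.2 of its 0.28 rad) (all of step 1 and y of pack_center in the frame of dock_stop between -0.005 and 0.005 m and linear speed of pack below 0.01 m/s and value of joint rocker above 0.2 rad); the robot touches nothing.
It fails at once if the reaction foot is shifted by more than 30 mm (distance of reaction_foot from where it was at the start of the episode above 0.03 m).
It fails at once if the gauge adaptor is shifted by more than 30 mm (distance of gauge_adaptor from where it was at the start of the episode above 0.03 m).
It fails at once if the hex key is shifted by more than 30 mm (distance of hex_key from where it was at the start of the episode above 0.03 m).
It also fails if it takes over 56 s, if anything falls off the work surface, if the arm or the gripper's body presses on something with over 40 N, if the wrist force passes 120 N, or if a joint passes its speed limit or range.

## Working session

There is one attempt and no reset: what is moved stays moved. The work goes in short steps, Python scripts to look and compute and a tool call to move; the robot and the scene stay as the last step left them, time stands still between calls to the robot, and variables do not carry over. Pictures are saved under pics/ and viewed, and the job is handed in when it is done.

Besides the shell and the picture viewer there is one more tool, called as a command line: name --argument value ..., lists and objects as JSON in quotes. jog_arm: Moves the arm, as the interface text tells. Its arguments: {"type":"object","properties":{"series":{"type":"array","items":{"type":"object","properties":{"hand":{"type":"number"},"tx":{"type":"number"},"ty":{"type":"number"},"tz":{"type":"number"},"ax":{"type":"number"},"ay":{"type":"number"},"az":{"type":"number"}}}},"newtons":{"type":"number"}},"required":["series"]}

```bash
mkdir -p pics; ls; cat > h.py <<'E'
import numpy as np, cv2
from scipy.spatial.transform import Rotation as R
from bench import *
def save(p,n): cv2.imwrite('pics/'+n+'.png',cv2.cvtColor(p['img'],cv2.COLOR_RGB2BGR))
def KRT(p):
    K=np.array([[p['fx'],0,p['cx']],[0,p['fy'],p['cy']],[0,0,1.]])
    return K,cv2.Rodrigues(np.array(p['rvec'],float))[0],np.array(p['tvec'],float)
def proj(p,X):
    K,r,t=KRT(p); c=np.atleast_2d(X)@r.T+t; u=c@K.T; return u[:,:2]/u[:,2:]
def back(p,uv,z):
    K,r,t=KRT(p); o=-r.T@t; d=np.linalg.inv(K)@np.c_[np.atleast_2d(uv),np.ones(len(np.atleast_2d(uv)))].T
    d=(r.T@d).T; s=(z-o[2])/d[:,2]; return o+d*s[:,None]
E
python3 - <<'E'
from h import *
import pickle
d={}
for n in ['scene','top','wrist']:
    p=snapshot(n); save(p,n+'0'); d[n]=p
    K,r,t=KRT(p); print(n,-r.T@t,p['fx'])
    if n!='wrist':
        for k in ['pack_center','dock_stop','rocker','reaction_foot','gauge_adaptor','hex_key']:
            try: print(k,[(round(x['conf'],2),x['box']) for x in regions_of(k,p)])
            except Exception as e: print(k,e)
pickle.dump(d,open('d0.pkl','wb'))
s=sense(); print(s)
E
```

```text
pics
scene [0.93329558 0.05879025 0.76143741] 449.66545955954615
pack_center [(0.85, [209.7, 105.0, 42.7, 54.5]), (0.81, [141.3, 168.2, 69.2, 49.5]), (0.8, [366.5, 159.5, 58.3, 48.9]), (0.69, [257.9, 149.2, 60.3, 42.2])]
dock_stop []
rocker [(0.89, [460.7, 252.9, 28.0, 21.4])]
reaction_foot [(0.95, [296.7, 355.8, 80.6, 39.5])]
gauge_adaptor [(0.94, [223.4, 325.6, 18.4, 22.4])]
hex_key [(0.63, [134.2, 303.1, 43.2, 23.3])]
top [0.35337359 0.0016775  1.41713692] 622.6384856999869
pack_center [(0.89, [434.2, 305.3, 32.7, 35.3]), (0.88, [351.5, 281.7, 57.1, 38.9]), (0.73, [435.5, 230.6, 58.8, 50.2]), (0.72, [256.8, 289.3, 49.3, 49.8])]
dock_stop []
rocker [(0.62, [436.0, 230.3, 56.5, 51.8]), (0.49, [197.4, 219.9, 21.1, 15.6])]
reaction_foot [(0.61, [262.2, 125.3, 56.9, 38.7])]
gauge_adaptor [(0.67, [364.0, 144.6, 13.6, 13.7])]
hex_key [(0.45, [418.4, 144.4, 28.2, 17.8])]
wrist [ 0.34020244 -0.52887584  0.38520957] 331.88570429026714
{'t': 0.75, 'joint_positions': array([-1.21258064e+00,  4.90863356e-01,  1.55890606e+00, -1.32345292e-05,
        1.09169316e+00, -1.05557167e-01]), 'qd': array([ 0.00027237,  0.00140484, -0.00111571, -0.00042328, -0.00064204,
       -0.00248159]), 'joint_torque': array([ 2.35828775e-04, -6.12381291e+01, -2.58415461e+01,  6.93033705e-02,
        4.44845343e-02, -3.09770982e-06]), 'tcp_pos': array([ 0.2796226 , -0.55896589,  0.29228163]), 'tool_rot': array([ 0.16250337, -0.68813414,  0.68822643, -0.16250672]), 'wrist_force': array([-0.82044406,  0.54875665, -0.16177358]), 'ft_torque': array([-0.03827579,  0.00416193, -0.02117812]), 'gripper_width': 0.09502605691504303}
```

View pics/scene0.png

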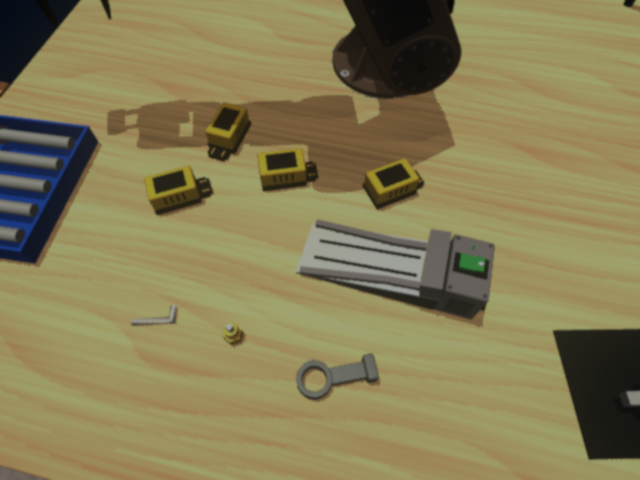

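View pics/top0.png

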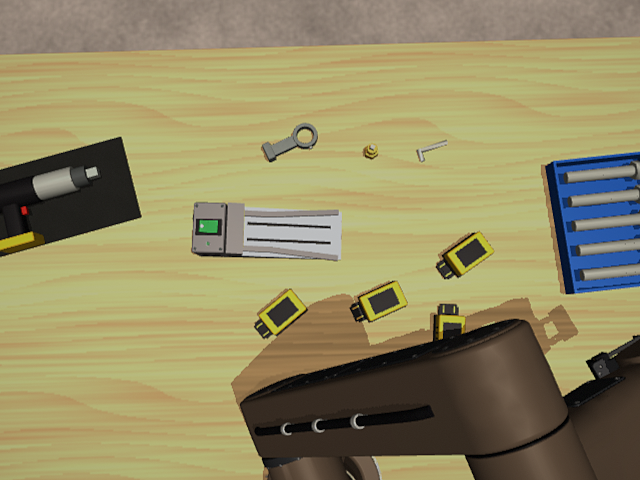

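View pics/wrist0.png

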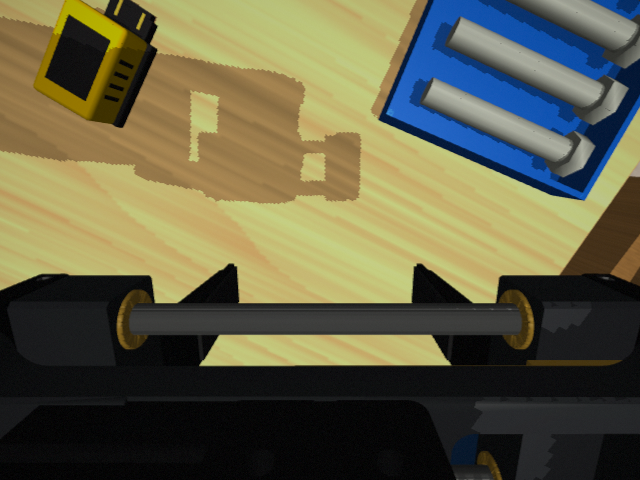

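```bash
python3 - <<'E'
from h import *
import pickle
d=pickle.load(open('d0.pkl','rb'))
t,s=d['top'],d['scene']
for uv in [(465,255),(379,300),(281,312),(449,322)]:
    X=back(t,uv,.052)[0]; print('top',uv,X.round(3),np.hypot(*X[:2]).round(3))
for uv in [(172,181),(282,161),(394,178),(228,120)]:
    X=back(s,uv,.052)[0]; print('scene',uv,X.round(3),np.hypot(*X[:2]).round(3))
def crop(p,x,y,w,h,f,n):
    im=p['img'][y:y+h,x:x+w]; im=cv2.resize(im,None,fx=f,fy=f,interpolation=cv2.INTER_CUBIC); cv2.imwrite('pics/'+n+'.png',im[:,:,::-1])
crop(t,425,220,80,70,8,'c_pack_top'); crop(s,135,160,90,60,8,'c_pack_sc')
crop(t,185,190,165,80,4.8,'c_dock_top'); crop(s,290,210,210,115,3.8,'c_dock_sc')
E
```

```text
top (465, 255) [ 0.491 -0.328  0.052] 0.591
top (379, 300) [ 0.398 -0.134  0.052] 0.42
top (281, 312) [0.379 0.081 0.052] 0.387
top (449, 322) [ 0.346 -0.284  0.052] 0.448
scene (172, 181) [ 0.496 -0.334  0.052] 0.598
scene (282, 161) [ 0.399 -0.141  0.052] 0.423
scene (394, 178) [0.388 0.083 0.052] 0.397
scene (228, 120) [ 0.32  -0.281  0.052] 0.426
```

View pics/c_pack_top.png

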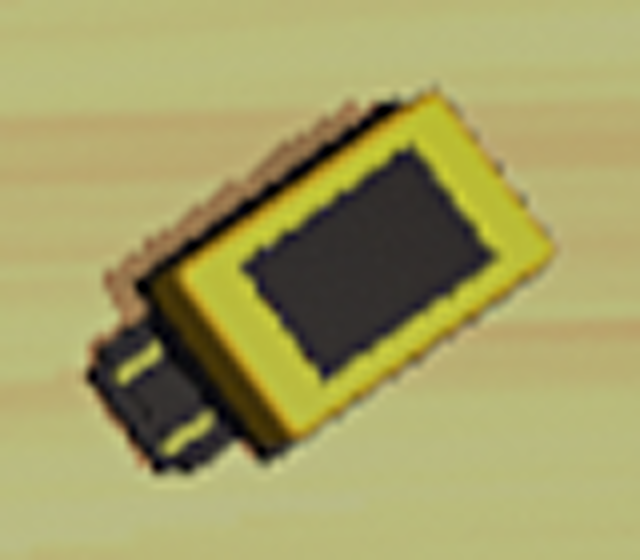

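View pics/c_pack_sc.png

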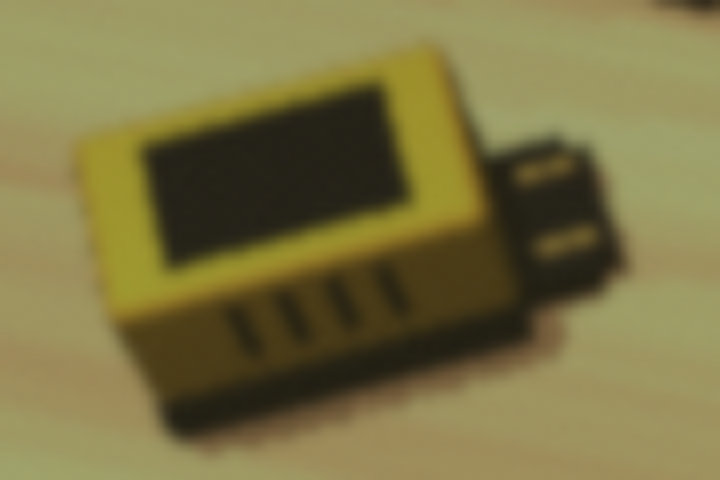

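View pics/c_dock_top.png

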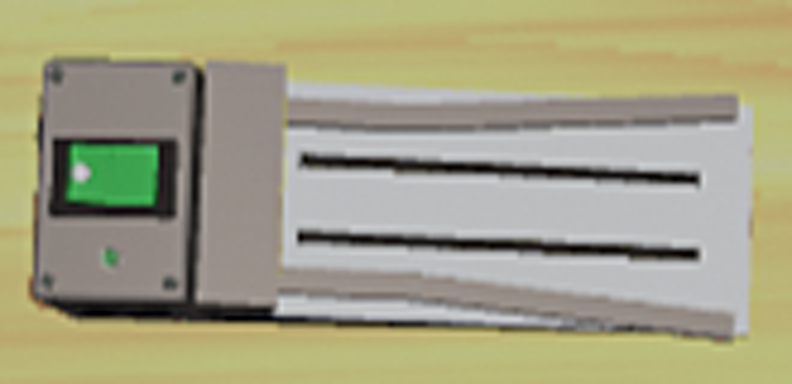

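View pics/c_dock_sc.png

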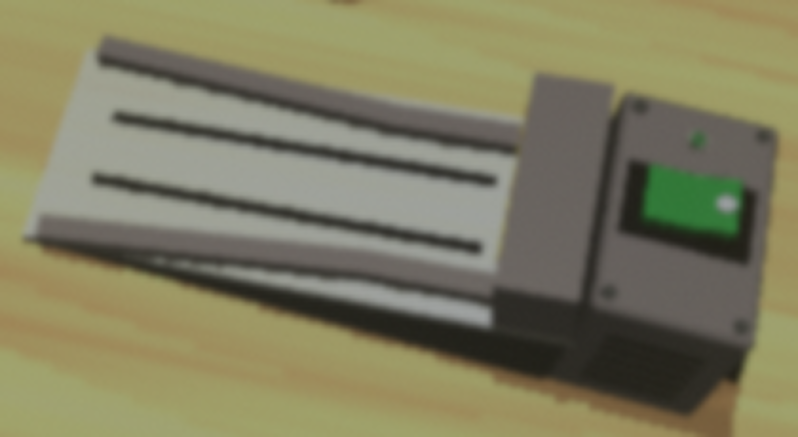

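```bash
cat > fit.py <<'E'
from h import *
import pickle
from scipy.optimize import least_squares
d=pickle.load(open('d0.pkl','rb')); t,s=d['top'],d['scene']
Rd0=R.from_euler('y',-10,degrees=True).as_matrix()
def Tp(q): return R.from_euler('z',q[2]).as_matrix(), np.array([q[0],q[1],.026])
def Td(q): return R.from_euler('z',q[2]).as_matrix()@Rd0, np.array([q[0],q[1],.045])
def solve(T,obs,q0):
    def f(q):
        r,o=T(q); e=[]
        for p,uv,X in obs: e+=list(proj(p,r@np.array(X)/1000*1.0+o)[0]-uv) if True else 0
        return np.array(e)
    z=least_squares(f,q0,loss='soft_l1'); return z.x,f(z.x).reshape(-1,2)
ct=lambda x,y:(x/8+425-.45,y/8+220-.45); cs=lambda x,y:(x/8+135-.45,y/8+160-.45)
P=[(t,ct(295,440),(46,29,26)),(t,ct(185,270),(46,-29,26)),(t,ct(435,92),(-46,-29,26)),(t,ct(553,248),(-46,29,26)),
(s,cs(430,45),(46,29,26)),(s,cs(485,215),(46,-29,26)),(s,cs(120,320),(-46,-29,26)),(s,cs(80,145),(-46,29,26))]
for o in (P[:4],P[4:],P):
    q,e=solve(Tp,o,[.49,-.33,2.2]); print('pack',q.round(4),np.degrees(q[2]),'\n',e.round(1).tolist())
dt=lambda x,y:(x/4.8+185-.4,y/4.8+190-.4); ds=lambda x,y:(x/3.8+290-.4,y/3.8+210-.4)
D=[(t,dt(738,96),(-215,-58.5,10)),(t,dt(738,122),(-215,-46.5,10)),(t,dt(732,313),(-215,46.5,10)),(t,dt(732,337),(-215,58.5,10)),
(t,dt(752,105),(-225,-55,0)),(t,dt(746,335),(-225,55,0)),(t,dt(286,65),(0,-55,42)),(t,dt(275,305),(0,55,42)),
(s,ds(105,38),(-215,58.5,10)),(s,ds(98,55),(-215,46.5,10)),(s,ds(40,215),(-215,-46.5,10)),(s,ds(38,236),(-215,-58.5,10)),
(s,ds(537,75),(0,55,42)),(s,ds(497,290),(0,-55,42))]
for o in (D[:8],D[8:],D):
    q,e=solve(Td,o,[.53,.15,1.57]); print('dock',q.round(4),np.degrees(q[2]),'\n',e.round(1).tolist())
rt=back(t,dt(81,172),.108)[0]; rs=back(s,ds(727,203),.108)[0]; print('rocker',rt,rs)
r,o=Td(q); print(((rt-o)@r), ((rs-o)@r))
E
python3 fit.py
```

```text
pack [ 0.4971 -0.3397  2.1531] 123.36527193192063 
 [[0.1, 0.3], [-2.0, 0.1], [0.1, -1.4], [1.2, 0.4]]
pack [ 0.4992 -0.3382  2.1709] 124.38397230769992 
 [[1.3, -1.1], [1.3, 0.1], [-1.1, 1.1], [-1.5, -0.3]]
pack [ 0.498  -0.3392  2.1593] 123.7160302205968 
 [[-0.1, 0.0], [-2.2, -0.1], [-0.3, -1.8], [0.9, -0.1], [1.3, -1.5], [0.9, -0.3], [-1.5, 0.3], [-1.7, -1.1]]
dock [0.5615 0.1635 1.5158] 86.84975477849208 
 [[-0.3, -0.3], [-0.4, -0.5], [0.0, 0.2], [-0.1, 0.5], [0.1, 0.3], [0.4, -0.0], [0.0, -0.3], [0.2, 0.0]]
dock [0.5637 0.1647 1.5174] 86.94256146798226 
 [[0.2, -0.4], [0.3, 0.2], [1.0, 0.2], [-0.5, 0.4], [-0.1, -0.1], [-0.7, -0.3]]
dock [0.5627 0.1641 1.5155] 86.83298762036613 
 [[-0.6, -0.8], [-0.7, -1.0], [-0.3, -0.3], [-0.4, 0.0], [-0.1, -0.2], [0.1, -0.5], [-0.2, -0.8], [-0.0, -0.5], [0.1, -1.1], [0.2, -0.4], [0.8, -0.5], [-0.7, -0.3], [-0.3, -0.6], [-1.1, -0.9]]
rocker [0.56565716 0.24233019 0.108     ] [0.56603364 0.24273591 0.108     ]
[0.08805854 0.00137571 0.04844478] [0.08847796 0.00102222 0.04837082]
```

```bash
cat >> h.py <<'E'
def tool(): 
    s=sense(); return np.array(s['tcp_pos']),R.from_quat(s['tool_rot'])
def plan(tp,tr,n,start=None):
    """rows for straight move with uniform rotation over n rows"""
    p,r=start or tool(); rv=(r.inv()*tr).as_rotvec()
    print('total turn',np.degrees(rv).round(1),'dist',np.linalg.norm(tp-p).round(3))
    a=np.round(rv/n,4); rows=[]
    for i in range(n):
        sh=np.round(r.inv().apply((tp-p)/(n-i)),4); p=p+r.apply(sh); r=r*R.from_rotvec(a)
        rows.append(dict(zip(['tx','ty','tz','ax','ay','az'],[*sh.tolist(),*a.tolist()])))
    for q in rows: print(q)
    return p,r
def axes(X,Y): # tool rot from tool y (down) and tool z
    X=np.array(X,float);Y=np.array(Y,float); return R.from_matrix(np.c_[np.cross(X,Y),X,Y])
PK=np.array([.498,-.339]); PYAW=2.162
DO=np.array([.5627,.1641,.045]); DYAW=1.5155
DR=R.from_euler('z',DYAW)*R.from_euler('y',-10,degrees=True)
E
python3 - <<'E'
from h import *
p,r=tool(); print(r.as_matrix().round(3))
for sg in (1,-1):
    tr=axes([0,0,-1],sg*R.from_euler('z',PYAW).apply([0,1,0])); plan(np.array([*PK,.2]),tr,5)
    dr=axes(-DR.apply([0,0,1]),sg*DR.apply([0,1,0])); print(np.degrees((tr.inv()*dr).as_rotvec()))
E
```

```text
[[-0.894  0.     0.447]
 [-0.447 -0.    -0.894]
 [ 0.    -1.     0.   ]]
total turn [-0.  82.7 -0. ] dist 0.323
{'tx': -0.0587, 'ty': 0.0185, 'tz': -0.0198, 'ax': -0.0, 'ay': 0.2887, 'az': -0.0}
{'tx': -0.0507, 'ty': 0.0184, 'tz': -0.0357, 'ax': -0.0, 'ay': 0.2887, 'az': -0.0}
{'tx': -0.0384, 'ty': 0.0185, 'tz': -0.0487, 'ax': -0.0, 'ay': 0.2887, 'az': -0.0}
{'tx': -0.023, 'ty': 0.0184, 'tz': -0.0576, 'ax': -0.0, 'ay': 0.2887, 'az': -0.0}
{'tx': -0.0056, 'ty': 0.0185, 'tz': -0.0617, 'ax': -0.0, 'ay': 0.2887, 'az': -0.0}
[-3.23238383 36.9463162  -9.64890065]
total turn [ -0.  -97.3   0. ] dist 0.323
{'tx': -0.0587, 'ty': 0.0185, 'tz': -0.0198, 'ax': -0.0, 'ay': -0.3396, 'az': 0.0}
{'tx': -0.062, 'ty': 0.0184, 'tz': 0.0009, 'ax': -0.0, 'ay': -0.3396, 'az': 0.0}
{'tx': -0.0582, 'ty': 0.0185, 'tz': 0.0215, 'ax': -0.0, 'ay': -0.3396, 'az': 0.0}
{'tx': -0.0477, 'ty': 0.0184, 'tz': 0.0396, 'ax': -0.0, 'ay': -0.3396, 'az': 0.0}
{'tx': -0.0317, 'ty': 0.0185, 'tz': 0.0532, 'ax': -0.0, 'ay': -0.3396, 'az': 0.0}
[ 3.23238383 36.9463162   9.64890065]
```

```bash
python3 - <<'E'
from h import *
tr=axes([0,0,-1],-R.from_euler('z',PYAW).apply([0,1,0])); plan(np.array([*PK,.22]),tr,10)
E
```

```text
total turn [ -0.  -97.3   0. ] dist 0.318
{'tx': -0.0294, 'ty': 0.0072, 'tz': -0.0099, 'ax': -0.0, 'ay': -0.1698, 'az': 0.0}
{'tx': -0.0306, 'ty': 0.0072, 'tz': -0.0048, 'ax': -0.0, 'ay': -0.1698, 'az': 0.0}
{'tx': -0.031, 'ty': 0.0072, 'tz': 0.0004, 'ax': -0.0, 'ay': -0.1698, 'az': 0.0}
{'tx': -0.0305, 'ty': 0.0072, 'tz': 0.0057, 'ax': -0.0, 'ay': -0.1698, 'az': 0.0}
{'tx': -0.0291, 'ty': 0.0072, 'tz': 0.0107, 'ax': -0.0, 'ay': -0.1698, 'az': 0.0}
{'tx': -0.0268, 'ty': 0.0073, 'tz': 0.0155, 'ax': -0.0, 'ay': -0.1698, 'az': 0.0}
{'tx': -0.0238, 'ty': 0.0072, 'tz': 0.0198, 'ax': -0.0, 'ay': -0.1698, 'az': 0.0}
{'tx': -0.0201, 'ty': 0.0073, 'tz': 0.0236, 'ax': -0.0, 'ay': -0.1698, 'az': 0.0}
{'tx': -0.0159, 'ty': 0.0072, 'tz': 0.0266, 'ax': -0.0, 'ay': -0.1698, 'az': 0.0}
{'tx': -0.0112, 'ty': 0.0073, 'tz': 0.0289, 'ax': -0.0, 'ay': -0.1698, 'az': 0.0}
```

jog_arm --series '[{"hand":1,"tx":-0.029,"ty":0.007,"tz":-0.01,"ay":-0.17},{"hand":1,"tx":-0.031,"ty":0.007,"tz":-0.005,"ay":-0.17},{"hand":1,"tx":-0.031,"ty":0.007,"tz":0,"ay":-0.17},{"hand":1,"tx":-0.03,"ty":0.007,"tz":0.006,"ay":-0.17},{"hand":1,"tx":-0.029,"ty":0.007,"tz":0.011,"ay":-0.17},{"hand":1,"tx":-0.027,"ty":0.007,"tz":0.015,"ay":-0.17},{"hand":1,"tx":-0.024,"ty":0.007,"tz":0.02,"ay":-0.17},{"hand":1,"tx":-0.02,"ty":0.007,"tz":0.024,"ay":-0.17},{"hand":1,"tx":-0.016,"ty":0.007,"tz":0.027,"ay":-0.17},{"hand":1,"tx":-0.011,"ty":0.007,"tz":0.029,"ay":-0.17}]'

```text
validation failed for argument at $.se...
```

```bash
python3 - <<'E'
from h import *
s=sense(); print(s['t'],s['joint_positions'])
w=snapshot('wrist'); save(w,'w1'); 
import pickle; pickle.dump(w,open('w1.pkl','wb'))
tr=axes([0,0,-1],-R.from_euler('z',PYAW).apply([0,1,0])); plan(np.array([*PK,.2]),tr,3)
E
```

```text
0.75 [-1.21258064e+00  4.90863356e-01  1.55890606e+00 -1.32345292e-05
  1.09169316e+00 -1.05557167e-01]
total turn [ -0.  -97.3   0. ] dist 0.323
{'tx': -0.0979, 'ty': 0.0307, 'tz': -0.033, 'ax': -0.0, 'ay': -0.5661, 'az': 0.0}
{'tx': -0.1003, 'ty': 0.0308, 'tz': 0.0246, 'ax': -0.0, 'ay': -0.5661, 'az': 0.0}
{'tx': -0.0715, 'ty': 0.0307, 'tz': 0.0747, 'ax': -0.0, 'ay': -0.5661, 'az': 0.0}
```

View pics/w1.png

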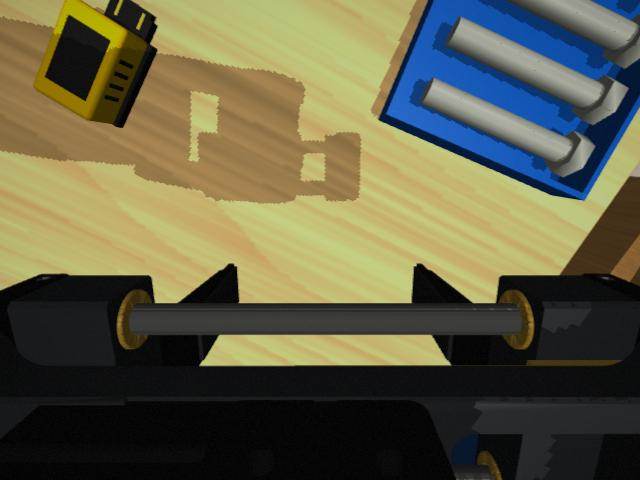

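jog_arm --series '[{"hand":1,"tx":-0.029,"ty":0.007,"tz":-0.01,"ax":0,"ay":-0.17,"az":0}]'

```text
t: 0.92
tcp_pos: [0.3005, -0.5378, 0.2854]
tool_rot: [0.221, -0.671, 0.672, -0.221]
wrist_force: [-0.0, -0.0, -0.6]
gripper_width: 0.0954
```

jog_arm --series '[{"hand":1,"tx":-0.031,"ty":0.007,"tz":-0.005,"ax":0,"ay":-0.17,"az":0},{"hand":1,"tx":-0.031,"ty":0.007,"tz":0,"ax":0,"ay":-0.17,"az":0},{"hand":1,"tx":-0.03,"ty":0.007,"tz":0.006,"ax":0,"ay":-0.17,"az":0},{"hand":1,"tx":-0.029,"ty":0.007,"tz":0.011,"ax":0,"ay":-0.17,"az":0},{"hand":1,"tx":-0.027,"ty":0.007,"tz":0.015,"ax":0,"ay":-0.17,"az":0},{"hand":1,"tx":-0.024,"ty":0.007,"tz":0.02,"ax":0,"ay":-0.17,"az":0},{"hand":1,"tx":-0.02,"ty":0.007,"tz":0.024,"ax":0,"ay":-0.17,"az":0},{"hand":1,"tx":-0.016,"ty":0.007,"tz":0.027,"ax":0,"ay":-0.17,"az":0},{"hand":1,"tx":-0.011,"ty":0.007,"tz":0.029,"ax":0,"ay":-0.17,"az":0}]'

```text
t: 2.05
tcp_pos: [0.4985, -0.3287, 0.2208]
tool_rot: [0.633, -0.315, 0.317, -0.632]
wrist_force: [0.2, -0.0, 0.1]
gripper_width: 0.0951
```

```bash
python3 - <<'E'
from h import *
s=sense(); print(s['t'],s['joint_positions'],s['tcp_pos'])
w=snapshot('wrist'); save(w,'w1'); 
import pickle; pickle.dump(w,open('w1.pkl','wb'))
tr=axes([0,0,-1],-R.from_euler('z',PYAW).apply([0,1,0])); plan(np.array([*PK,.2]),tr,3)
E
```

```text
2.05 [-6.93102367e-01  5.29826155e-01  1.70750831e+00 -1.29970994e-03
  9.01341107e-01 -1.33650308e+00] [ 0.49854725 -0.32866744  0.22079804]
total turn [-0.   3.6  0.1] dist 0.024
{'tx': 0.0029, 'ty': 0.0066, 'tz': -0.0032, 'ax': -0.0001, 'ay': 0.021, 'az': 0.0006}
{'tx': 0.003, 'ty': 0.0067, 'tz': -0.0031, 'ax': -0.0001, 'ay': 0.021, 'az': 0.0006}
{'tx': 0.0031, 'ty': 0.0066, 'tz': -0.003, 'ax': -0.0001, 'ay': 0.021, 'az': 0.0006}
```

View pics/w1.png

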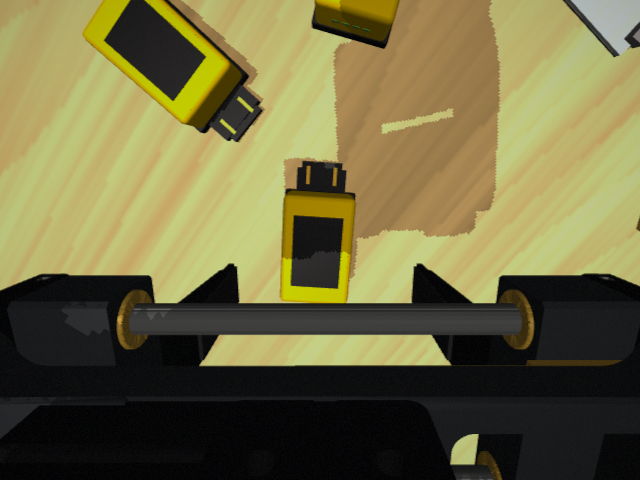

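```bash
cat > ov.py <<'E'
from h import *
def overlay(p,rot,org,boxes,name,rect=None,f=1):
    im=cv2.cvtColor(p['img'],cv2.COLOR_RGB2BGR); x0,y0=0,0
    if rect: x0,y0,w,h=rect; im=im[y0:y0+h,x0:x0+w]
    im=cv2.resize(im,None,fx=f,fy=f,interpolation=cv2.INTER_CUBIC)
    for (a,b),col in boxes:
        c=np.array([[ (a,b)[i>>k&1][k] for k in range(3)] for i in range(8)])/1000
        u=((proj(p,rot.apply(c)+org)-[x0,y0]+.5)*f).round().astype(int)
        for i in range(8):
            for k in range(3):
                if not i>>k&1: cv2.line(im,tuple(map(int,u[i])),tuple(map(int,u[i|1<<k])),col,1)
    cv2.imwrite('pics/'+name+'.png',im)
PB=[((( -46,-29,-14),(46,29,26)),(0,0,255)),(((-46,-32,-26),(46,32,-14)),(255,0,0)),(((46,-22,-26),(72,22,-15)),(0,255,0))]
E
python3 - <<'E'
from ov import *
import pickle
w=pickle.load(open('w1.pkl','rb'))
overlay(w,R.from_euler('z',PYAW),np.array([*PK,.026]),PB,'ovw1',(240,130,160,190),4*.78)
E
```

```text
(no output)
```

View pics/ovw1.png

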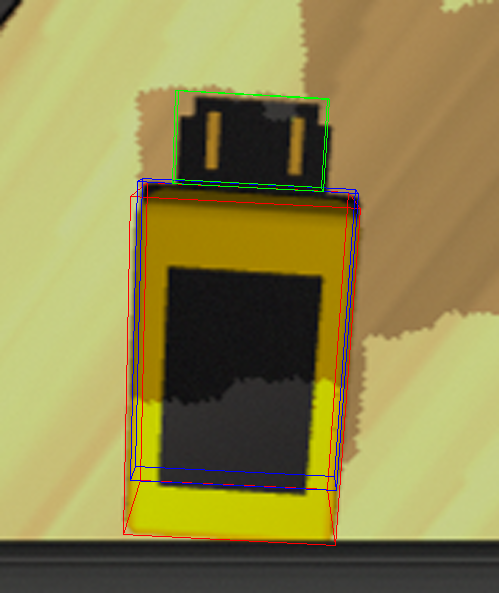

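jog_arm --series '[{"hand":1,"tx":0.004,"ty":0.01,"tz":-0.005,"ax":0,"ay":0.031,"az":0},{"hand":1,"tx":0.005,"ty":0.02,"tz":-0.005,"ax":0,"ay":0.032,"az":0},{"hand":1,"tx":0,"ty":0.02,"tz":0,"ax":0,"ay":0,"az":0},{"hand":1,"tx":0,"ty":0,"tz":0,"ax":0,"ay":0,"az":0}]'

```text
t: 2.6
tcp_pos: [0.4963, -0.3421, 0.1675]
tool_rot: [0.622, -0.336, 0.337, -0.621]
wrist_force: [-0.2, -0.6, 0.3]
gripper_width: 0.0951
```

```bash
python3 - <<'E'
from h import *
tr=axes([0,0,-1],-R.from_euler('z',PYAW).apply([0,1,0])); plan(np.array([*PK,.098]),tr,3)
E
```

```text
total turn [ 0.  -0.8  0.1] dist 0.07
{'tx': -0.0006, 'ty': 0.0231, 'tz': 0.001, 'ax': 0.0, 'ay': -0.0045, 'az': 0.0007}
{'tx': -0.0006, 'ty': 0.0232, 'tz': 0.0011, 'ax': 0.0, 'ay': -0.0045, 'az': 0.0007}
{'tx': -0.0005, 'ty': 0.0231, 'tz': 0.001, 'ax': 0.0, 'ay': -0.0045, 'az': 0.0007}
```

jog_arm --newtons 25 --series '[{"hand":1,"tx":-0.001,"ty":0.023,"tz":0.002,"ax":0,"ay":-0.007,"az":0.001},{"hand":1,"tx":-0.001,"ty":0.023,"tz":0.001,"ax":0,"ay":-0.006,"az":0.001},{"hand":1,"tx":0,"ty":0.023,"tz":0,"ax":0,"ay":0,"az":0},{"hand":1,"tx":0,"ty":0,"tz":0,"ax":0,"ay":0,"az":0},{"hand":0,"tx":0,"ty":0,"tz":0,"ax":0,"ay":0,"az":0},{"hand":0,"tx":0,"ty":0,"tz":0,"ax":0,"ay":0,"az":0},{"hand":0,"tx":0,"ty":0,"tz":0,"ax":0,"ay":0,"az":0},{"hand":0,"tx":0,"ty":0,"tz":0,"ax":0,"ay":0,"az":0}]'

```text
t: 3.6
tcp_pos: [0.4977, -0.3438, 0.103]
tool_rot: [0.623, -0.333, 0.34, -0.621]
wrist_force: [1.1, 0.9, -0.8]
gripper_width: 0.061
```

jog_arm --newtons 25 --series '[{"hand":0,"tx":0,"ty":0,"tz":0,"ax":0,"ay":0,"az":0},{"hand":0,"tx":0,"ty":0,"tz":0,"ax":0,"ay":0,"az":0},{"hand":0,"tx":0,"ty":-0.02,"tz":0,"ax":0,"ay":0,"az":0},{"hand":0,"tx":0,"ty":-0.035,"tz":0,"ax":0,"ay":0,"az":0},{"hand":0,"tx":0,"ty":-0.035,"tz":0,"ax":0,"ay":0,"az":0},{"hand":0,"tx":0,"ty":-0.02,"tz":0,"ax":0,"ay":0,"az":0},{"hand":0,"tx":0,"ty":0,"tz":0,"ax":0,"ay":0,"az":0}]'

```text
t: 4.47
tcp_pos: [0.496, -0.3422, 0.2136]
tool_rot: [0.622, -0.335, 0.337, -0.622]
wrist_force: [0.2, -0.0, -4.1]
gripper_width: 0.0579
```

```bash
python3 - <<'E'
from h import *
s=sense(); print(s['t'],s['joint_positions'],s['tcp_pos'])
w=snapshot('wrist'); save(w,'w2'); 
import pickle; pickle.dump(w,open('w2.pkl','wb'))
s=snapshot('scene'); save(s,'s2')
p,r=tool(); print(p)
E
```

```text
4.475 [-7.13288148e-01  5.45558227e-01  1.70004943e+00 -6.36542270e-04
  8.93291197e-01 -1.29226633e+00] [ 0.49603194 -0.34218055  0.21362772]
[ 0.49564406 -0.34186486  0.21194314]
```

View pics/w2.png

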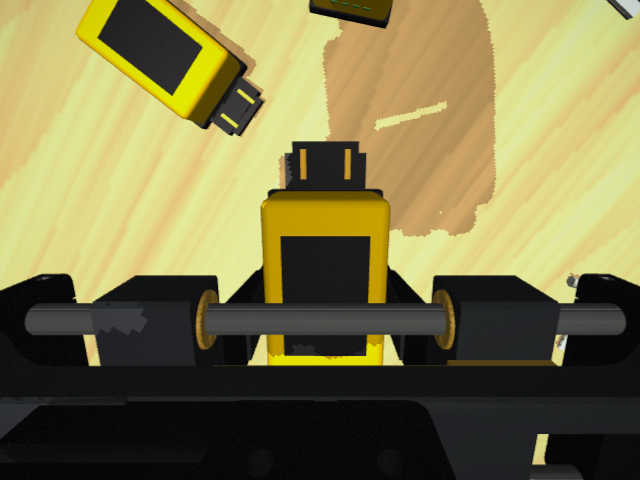

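View pics/s2.png

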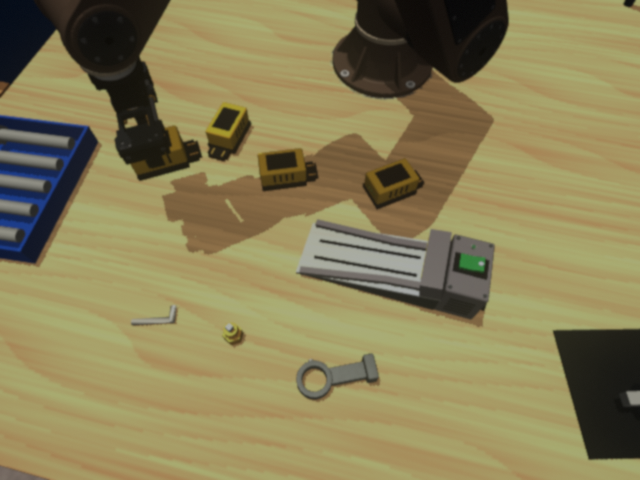

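```bash
cat >> h.py <<'E'
TD=axes(-DR.apply([0,0,1]),-DR.apply([0,1,0]))  # tool rot at dock; tool x downhill
def dock(pt): return DO+DR.apply(np.array(pt)/1000)
E
python3 - <<'E'
from ov import *
import pickle
from scipy.optimize import least_squares
w=pickle.load(open('w2.pkl','rb')); p,r=np.array([0.496,-0.3422,0.2136]),tool()[1]
rp=r*R.from_matrix(np.c_[[-1,0,0],[0,0,-1],[0,-1,0]])
org=p+r.apply([-.004,.077,0]); overlay(w,rp,org,PB,'ovw2',(220,120,200,250),2.4)
print(dock((-135,0,26)),dock((-46,0,26)))
for zz in (50,):
    tgt=dock((-135,0,26+zz))-TD.apply([-.004,.077,0]); print(tgt); plan(tgt,TD,10)
E
```

```text
[0.55510262 0.02684621 0.0471625 ] [0.55994676 0.11436013 0.06261719]
[0.55366606 0.00089339 0.17153849]
total turn [ 3.2 36.3  9.7] dist 0.35
{'tx': -0.0255, 'ty': 0.004, 'tz': 0.0236, 'ax': 0.0056, 'ay': 0.0633, 'az': 0.0169}
{'tx': -0.0269, 'ty': 0.0046, 'tz': 0.0219, 'ax': 0.0056, 'ay': 0.0633, 'az': 0.0169}
{'tx': -0.0281, 'ty': 0.0052, 'tz': 0.0202, 'ax': 0.0056, 'ay': 0.0633, 'az': 0.0169}
{'tx': -0.0293, 'ty': 0.0058, 'tz': 0.0183, 'ax': 0.0056, 'ay': 0.0633, 'az': 0.0169}
{'tx': -0.0302, 'ty': 0.0064, 'tz': 0.0164, 'ax': 0.0056, 'ay': 0.0633, 'az': 0.0169}
{'tx': -0.0311, 'ty': 0.007, 'tz': 0.0144, 'ax': 0.0056, 'ay': 0.0633, 'az': 0.0169}
{'tx': -0.0319, 'ty': 0.0076, 'tz': 0.0124, 'ax': 0.0056, 'ay': 0.0633, 'az': 0.0169}
{'tx': -0.0324, 'ty': 0.0082, 'tz': 0.0103, 'ax': 0.0056, 'ay': 0.0633, 'az': 0.0169}
{'tx': -0.0329, 'ty': 0.0088, 'tz': 0.0082, 'ax': 0.0056, 'ay': 0.0633, 'az': 0.0169}
{'tx': -0.0332, 'ty': 0.0093, 'tz': 0.0061, 'ax': 0.0056, 'ay': 0.0633, 'az': 0.0169}
```

View pics/ovw2.png

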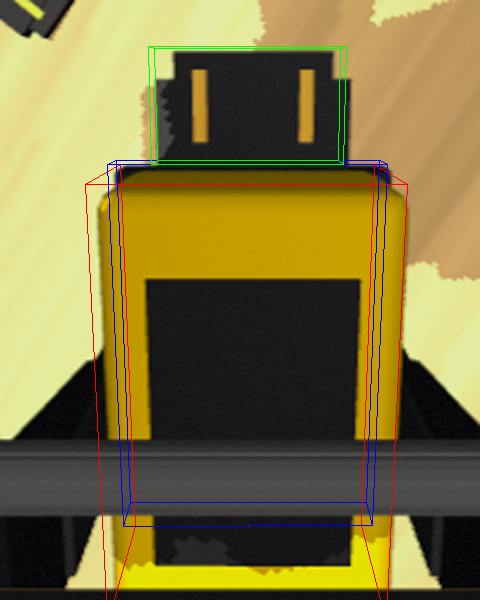

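jog_arm --series '[{"hand":0,"tx":-0.025,"ty":0.0,"tz":0.024,"ax":0.006,"ay":0.063,"az":0.017},{"hand":0,"tx":-0.027,"ty":0.003,"tz":0.022,"ax":0.006,"ay":0.063,"az":0.017},{"hand":0,"tx":-0.028,"ty":0.004,"tz":0.02,"ax":0.006,"ay":0.063,"az":0.017},{"hand":0,"tx":-0.029,"ty":0.005,"tz":0.018,"ax":0.006,"ay":0.063,"az":0.017},{"hand":0,"tx":-0.03,"ty":0.006,"tz":0.016,"ax":0.006,"ay":0.063,"az":0.017},{"hand":0,"tx":-0.031,"ty":0.007,"tz":0.014,"ax":0.006,"ay":0.063,"az":0.017},{"hand":0,"tx":-0.032,"ty":0.007,"tz":0.012,"ax":0.006,"ay":0.063,"az":0.017},{"hand":0,"tx":-0.032,"ty":0.007,"tz":0.01,"ax":0.006,"ay":0.063,"az":0.017},{"hand":0,"tx":-0.033,"ty":0.007,"tz":0.008,"ax":0.006,"ay":0.063,"az":0.017},{"hand":0,"tx":-0.02,"ty":0.004,"tz":0.004,"ax":0.006,"ay":0.04,"az":0.017}]'

```text
t: 5.82
tcp_pos: [0.5505, -0.0054, 0.1728]
tool_rot: [-0.439, 0.561, -0.462, 0.528]
wrist_force: [-0.6, -0.3, -2.5]
gripper_width: 0.0581
```

```bash
python3 - <<'E'
from h import *
s=sense(); print(s['t'],s['joint_positions'],s['tcp_pos'],s['gripper_width'])
plan(dock((-135,0,26+30))-TD.apply([-.004,.077,0]),TD,4)
E
```

```text
5.825 [-0.19517841  0.54792904  1.85949182  0.25994053  0.79294475 -0.32841485] [ 0.55048497 -0.00539242  0.17278355] 0.058089256236539
total turn [ 0.9 -0.1 -0.8] dist 0.023
{'tx': -0.0015, 'ty': 0.0056, 'tz': 0.0008, 'ax': 0.0038, 'ay': -0.0003, 'az': -0.0034}
{'tx': -0.0015, 'ty': 0.0056, 'tz': 0.0008, 'ax': 0.0038, 'ay': -0.0003, 'az': -0.0034}
{'tx': -0.0015, 'ty': 0.0056, 'tz': 0.0007, 'ax': 0.0038, 'ay': -0.0003, 'az': -0.0034}
{'tx': -0.0014, 'ty': 0.0056, 'tz': 0.0007, 'ax': 0.0038, 'ay': -0.0003, 'az': -0.0034}
```

jog_arm --series '[{"hand":0,"tx":-0.003,"ty":0.006,"tz":0.001,"ax":0.007,"ay":0,"az":-0.007},{"hand":0,"tx":-0.002,"ty":0.006,"tz":0.001,"ax":0.005,"ay":0,"az":-0.005},{"hand":0,"tx":-0.002,"ty":0.006,"tz":0.001,"ax":0.003,"ay":0,"az":-0.002},{"hand":0,"tx":0,"ty":0.006,"tz":0.0,"ax":0,"ay":0,"az":0},{"hand":0,"tx":0,"ty":0,"tz":0.0,"ax":0,"ay":0,"az":0}]'

```text
t: 6.45
tcp_pos: [0.5531, 0.0052, 0.146]
tool_rot: [-0.441, 0.554, -0.469, 0.528]
wrist_force: [-0.3, -0.1, -3.4]
gripper_width: 0.0574
```

```bash
python3 - <<'E'
from ov import *
s=sense(); print(s['t'],s['tcp_pos'],s['gripper_width'])
plan(dock((-135,0,26+1))-TD.apply([-.004,.077,0]),TD,5)
t=snapshot('top');save(t,'t3'); s=snapshot('scene'); 
p,r=tool(); rp=r*R.from_matrix(np.c_[[-1,0,0],[0,0,-1],[0,-1,0]])
overlay(s,rp,p+r.apply([-.004,.077,0]),PB,'os3',(280,150,230,170),3.4)
E
```

```text
6.45 [0.55307467 0.00516464 0.14596199] 0.05744719179365576
total turn [0.2 0.  0.1] dist 0.023
{'tx': -0.0001, 'ty': 0.0046, 'tz': 0.0002, 'ax': 0.0007, 'ay': 0.0001, 'az': 0.0005}
{'tx': -0.0001, 'ty': 0.0046, 'tz': 0.0002, 'ax': 0.0007, 'ay': 0.0001, 'az': 0.0005}
{'tx': -0.0, 'ty': 0.0046, 'tz': 0.0002, 'ax': 0.0007, 'ay': 0.0001, 'az': 0.0005}
{'tx': -0.0001, 'ty': 0.0046, 'tz': 0.0001, 'ax': 0.0007, 'ay': 0.0001, 'az': 0.0005}
{'tx': -0.0, 'ty': 0.0047, 'tz': 0.0002, 'ax': 0.0007, 'ay': 0.0001, 'az': 0.0005}
```

View pics/os3.png

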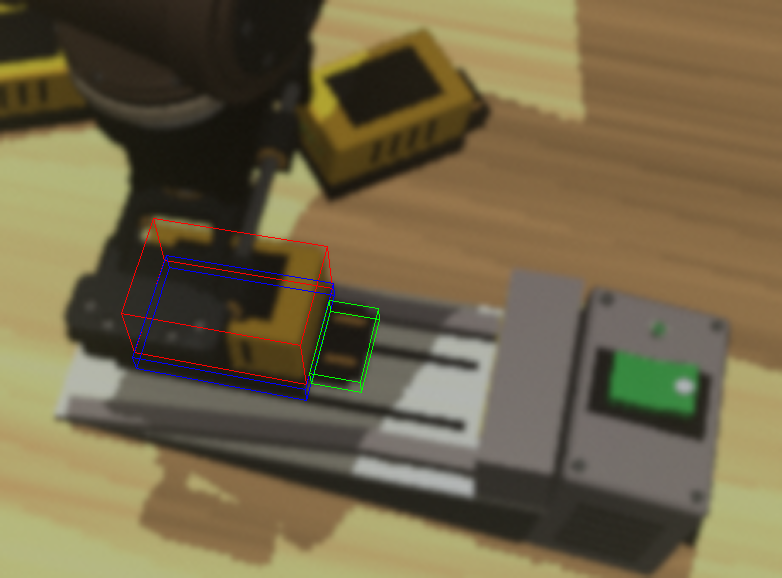

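View pics/t3.png

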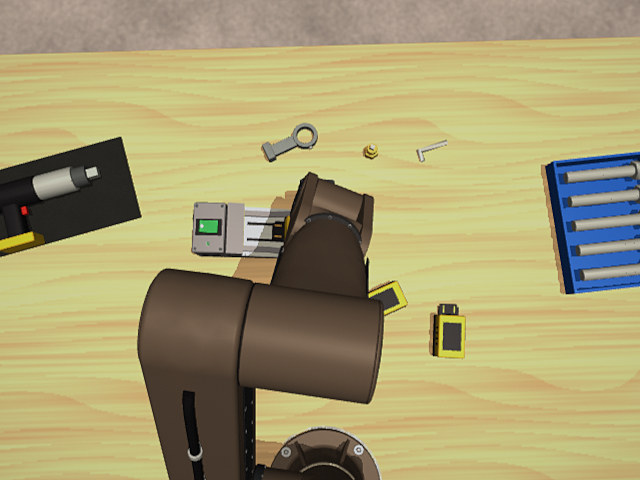

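jog_arm --series '[{"hand":0,"tx":0,"ty":0.008,"tz":0.0005,"ax":0.002,"ay":0,"az":0.001},{"hand":0,"tx":0,"ty":0.007,"tz":0.0005,"ax":0.001,"ay":0,"az":0.001},{"hand":0,"tx":0,"ty":0.006,"tz":0,"ax":0,"ay":0,"az":0},{"hand":0,"tx":0,"ty":0.003,"tz":0,"ax":0,"ay":0,"az":0},{"hand":0,"tx":0,"ty":0,"tz":0,"ax":0,"ay":0,"az":0}]'

```text
t: 7.18
tcp_pos: [0.5548, 0.0093, 0.1222]
tool_rot: [-0.439, 0.553, -0.47, 0.529]
wrist_force: [-0.6, -1.2, -0.0]
gripper_width: 0.0577
```

```bash
python3 - <<'E'
from h import *
p,r=tool(); print((DR.inv().apply(p+r.apply([-.004,.077,0])-DO)*1000).round(1), sense()['wrist_force'])
E
```

```text
[-135.2   -0.8   26. ] [-0.63388381 -1.17363089 -0.02032749]
```

jog_arm --series '[{"hand":1,"tx":0,"ty":0,"tz":0,"ax":0,"ay":0,"az":0},{"hand":1,"tx":0,"ty":0,"tz":0,"ax":0,"ay":0,"az":0},{"hand":1,"tx":0,"ty":0,"tz":0,"ax":0,"ay":0,"az":0},{"hand":1,"tx":0,"ty":0,"tz":0,"ax":0,"ay":0,"az":0},{"hand":1,"tx":0,"ty":-0.01,"tz":0,"ax":0,"ay":0,"az":0},{"hand":1,"tx":0,"ty":-0.025,"tz":0,"ax":0,"ay":0,"az":0},{"hand":1,"tx":0,"ty":-0.025,"tz":0,"ax":0,"ay":0,"az":0},{"hand":0.3,"tx":0.02,"ty":-0.005,"tz":0,"ax":0,"ay":0,"az":0},{"hand":0.3,"tx":0.03,"ty":0,"tz":0,"ax":0,"ay":0,"az":0},{"hand":0.3,"tx":0.03,"ty":0,"tz":0,"ax":0,"ay":0,"az":0}]'

```text
t: 8.43
tcp_pos: [0.5498, -0.0838, 0.1759]
tool_rot: [-0.439, 0.552, -0.47, 0.531]
wrist_force: [0.5, -0.2, -0.5]
gripper_width: 0.0706
```

```bash
python3 - <<'E'
from ov import *
s=sense(); print(s['t'],s['tcp_pos'],s['gripper_width'])
p,r=tool(); print('tcp in dock',(DR.inv().apply(p-DO)*1000).round(1))
tgt=dock((-206,0,92)); plan(tgt+DR.apply([0,0,.06]),TD,2)
s=snapshot('scene');w=snapshot('wrist');save(w,'w4'); overlay(s,DR,dock((-135,-.8,26)),PB,'os4',(280,150,230,170),3.4)
E
```

```text
8.425 [ 0.54982008 -0.08378681  0.17588557] 0.07062581690429574
tcp in dock [-221.7   -0.8  172. ]
total turn [-0.2  0.2  0.1] dist 0.025
{'tx': -0.0079, 'ty': 0.01, 'tz': -0.0004, 'ax': -0.002, 'ay': 0.0018, 'az': 0.0005}
{'tx': -0.0078, 'ty': 0.01, 'tz': -0.0005, 'ax': -0.002, 'ay': 0.0018, 'az': 0.0005}
```

View pics/os4.png

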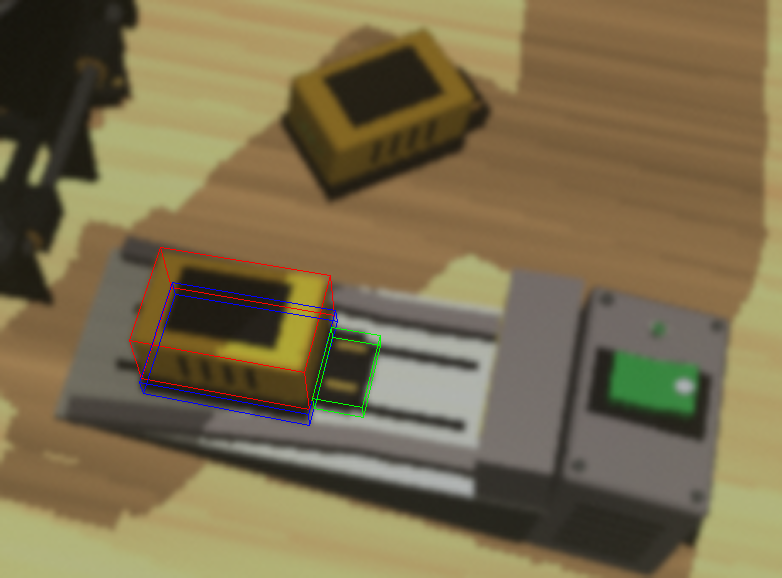

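View pics/w4.png

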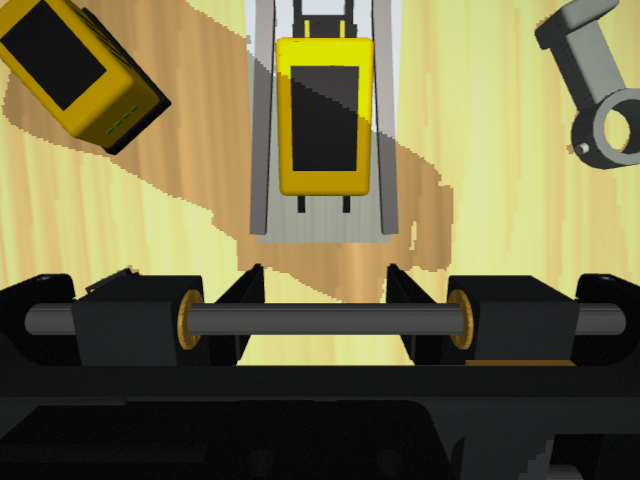

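jog_arm --series '[{"hand":0.3,"tx":-0.006,"ty":0.02,"tz":0,"ax":-0.002,"ay":0.002,"az":0},{"hand":0.3,"tx":-0.006,"ty":0.025,"tz":-0.001,"ax":-0.002,"ay":0.002,"az":0},{"hand":0.3,"tx":-0.004,"ty":0.02,"tz":0,"ax":0,"ay":0,"az":0},{"hand":0.3,"tx":0,"ty":0.01,"tz":0,"ax":0,"ay":0,"az":0},{"hand":0.3,"tx":0,"ty":0,"tz":0,"ax":0,"ay":0,"az":0}]'

```text
t: 9.15
tcp_pos: [0.5496, -0.0576, 0.101]
tool_rot: [-0.438, 0.556, -0.471, 0.527]
wrist_force: [0.3, 0.6, -0.1]
gripper_width: 0.0287
```

```bash
python3 - <<'E'
from h import *
s=sense(); print(s['t'],s['tcp_pos'],s['gripper_width'],s['wrist_force'])
p,r=tool(); print('tcp in dock',(DR.inv().apply(p-DO)*1000).round(1))
plan(dock((-102-10,0,92)),TD,4)
E
```

```text
9.15 [ 0.54956325 -0.05763092  0.10104196] 0.02874508779838582 [ 0.27452207  0.62450784 -0.08368317]
tcp in dock [-209.     0.9   93.8]
total turn [ 0.1 -0.4  0. ] dist 0.097
{'tx': -0.0243, 'ty': 0.0004, 'tz': 0.0001, 'ax': 0.0004, 'ay': -0.0016, 'az': 0.0002}
{'tx': -0.0242, 'ty': 0.0004, 'tz': 0.0001, 'ax': 0.0004, 'ay': -0.0016, 'az': 0.0002}
{'tx': -0.0243, 'ty': 0.0005, 'tz': 0.0001, 'ax': 0.0004, 'ay': -0.0016, 'az': 0.0002}
{'tx': -0.0242, 'ty': 0.0004, 'tz': 0.0002, 'ax': 0.0004, 'ay': -0.0016, 'az': 0.0002}
```

jog_arm --series '[{"hand":0.3,"tx":-0.008,"ty":0,"tz":0.001,"ax":0,"ay":-0.006,"az":0},{"hand":0.3,"tx":-0.01,"ty":0,"tz":0,"ax":0,"ay":0,"az":0},{"hand":0.3,"tx":-0.012,"ty":0,"tz":0,"ax":0,"ay":0,"az":0},{"hand":0.3,"tx":-0.012,"ty":0,"tz":0,"ax":0,"ay":0,"az":0},{"hand":0.3,"tx":-0.012,"ty":0,"tz":0,"ax":0,"ay":0,"az":0},{"hand":0.3,"tx":-0.012,"ty":0,"tz":0,"ax":0,"ay":0,"az":0}]'

```text
t: 9.9
tcp_pos: [0.555, 0.0107, 0.1149]
tool_rot: [-0.439, 0.553, -0.47, 0.529]
wrist_force: [0.0, -2.2, -1.5]
gripper_width: 0.0284
```

```bash
python3 - <<'E'
from ov import *
s=sense(); print(s['t'],s['tcp_pos'],s['gripper_width'],s['wrist_force'])
p,r=tool(); x=DR.inv().apply(p-DO)*1000; print('tcp in dock',x.round(1))
plan(dock((-112,0,92)),TD,4)
s=snapshot('scene');overlay(s,DR,dock((x[0]+56,0,26)),PB,'os5',(280,150,230,170),3.4)
E
```

```text
9.9 [0.55496867 0.01073068 0.11489773] 0.02840661170492339 [ 0.04732008 -2.15967996 -1.45739312]
tcp in dock [-139.1   -0.8   95.5]
total turn [-0.1 -0.   0.1] dist 0.027
{'tx': -0.0068, 'ty': 0.0009, 'tz': -0.0002, 'ax': -0.0003, 'ay': -0.0001, 'az': 0.0004}
{'tx': -0.0068, 'ty': 0.0009, 'tz': -0.0002, 'ax': -0.0003, 'ay': -0.0001, 'az': 0.0004}
{'tx': -0.0067, 'ty': 0.0008, 'tz': -0.0002, 'ax': -0.0003, 'ay': -0.0001, 'az': 0.0004}
{'tx': -0.0068, 'ty': 0.0009, 'tz': -0.0002, 'ax': -0.0003, 'ay': -0.0001, 'az': 0.0004}
```

View pics/os5.png

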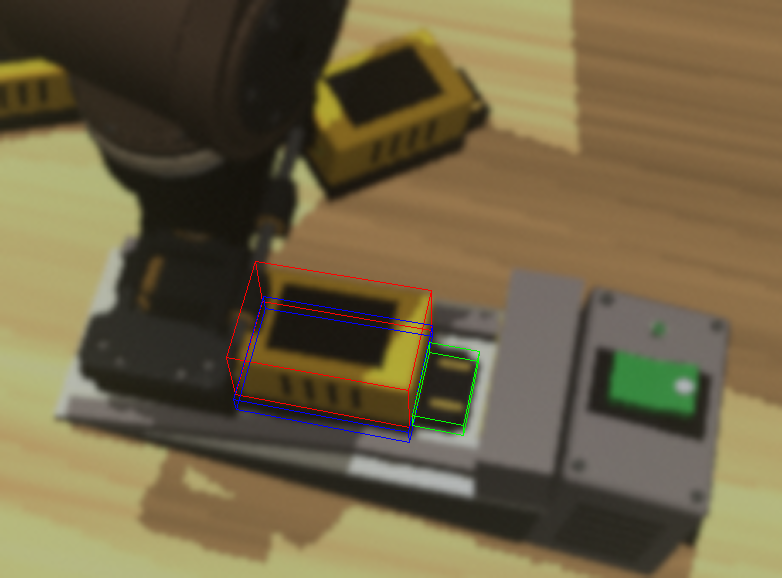

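jog_arm --series '[{"hand":0.3,"tx":-0.007,"ty":0.001,"tz":0,"ax":0,"ay":0,"az":0},{"hand":0.3,"tx":-0.007,"ty":0.001,"tz":0,"ax":0,"ay":0,"az":0},{"hand":0.3,"tx":-0.006,"ty":0.0005,"tz":0,"ax":0,"ay":0,"az":0},{"hand":0.3,"tx":-0.004,"ty":0,"tz":0,"ax":0,"ay":0,"az":0}]'

```text
t: 10.45
tcp_pos: [0.557, 0.0355, 0.1182]
tool_rot: [-0.44, 0.552, -0.471, 0.529]
wrist_force: [-1.6, -2.1, -1.3]
gripper_width: 0.0284
```

```bash
python3 - <<'E'
from h import *
s=sense(); print(s['t'],s['gripper_width'],DR.inv().apply(s['wrist_force']))
p,r=tool(); x=DR.inv().apply(p-DO)*1000; print('tcp in dock',x.round(1))
E
```

```text
10.45 0.028360342988969105 [-2.3749444   1.43998155 -0.86195882]
tcp in dock [-114.    -1.4   94.4]
```

jog_arm --series '[{"hand":0.3,"tx":-0.004,"ty":0,"tz":0,"ax":0,"ay":0,"az":0},{"hand":0.3,"tx":-0.003,"ty":0,"tz":0,"ax":0,"ay":0,"az":0},{"hand":0.3,"tx":-0.002,"ty":0,"tz":0,"ax":0,"ay":0,"az":0}]'

```text
t: 10.82
tcp_pos: [0.5575, 0.0448, 0.1198]
tool_rot: [-0.44, 0.552, -0.471, 0.529]
wrist_force: [-0.8, -4.6, 0.3]
gripper_width: 0.0285
```

```bash
python3 - <<'E'
from h import *
s=sense(); print(s['t'],s['gripper_width'],DR.inv().apply(s['wrist_force']))
p,r=tool(); x=DR.inv().apply(p-DO)*1000; print('tcp in dock',x.round(1))
E
```

```text
10.825 0.028497248604880905 [-4.52309958  0.5471614   1.1459348 ]
tcp in dock [-104.6   -1.4   94.4]
```

jog_arm --series '[{"hand":0.3,"tx":-0.002,"ty":0,"tz":0,"ax":0,"ay":0,"az":0},{"hand":0.3,"tx":-0.0015,"ty":0,"tz":0,"ax":0,"ay":0,"az":0}]'

```text
t: 11.08
tcp_pos: [0.5576, 0.0456, 0.12]
tool_rot: [-0.441, 0.55, -0.472, 0.529]
wrist_force: [-2.7, -20.5, -1.8]
gripper_width: 0.029
```

```bash
python3 - <<'E'
from ov import *
s=sense(); print(s['t'],s['gripper_width'],DR.inv().apply(s['wrist_force']))
p,r=tool(); x=DR.inv().apply(p-DO)*1000; print('tcp in dock',x.round(1))
s=snapshot('scene');overlay(s,DR,dock((-46,0,26)),PB,'os6',(330,160,180,160),3.7)
E
```

```text
11.075 0.028972325504299713 [-20.58645776   1.61294418   1.77243593]
tcp in dock [-103.7   -1.5   94.4]
```

View pics/os6.png

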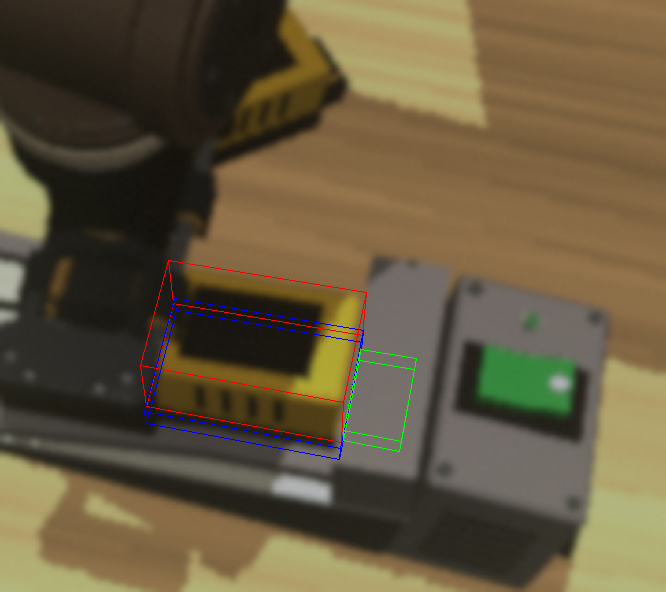

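jog_arm --series '[{"hand":0.3,"tx":0.01,"ty":0,"tz":0,"ax":0,"ay":0,"az":0},{"hand":0.3,"tx":0.025,"ty":0,"tz":0,"ax":0,"ay":0,"az":0},{"hand":0.3,"tx":0.025,"ty":-0.02,"tz":0,"ax":0,"ay":0,"az":0},{"hand":0,"tx":0.02,"ty":-0.04,"tz":0,"ax":0,"ay":0,"az":0},{"hand":0,"tx":0,"ty":-0.05,"tz":0,"ax":0,"ay":0,"az":0},{"hand":0,"tx":0,"ty":-0.02,"tz":0,"ax":0,"ay":0,"az":0},{"hand":0,"tx":0,"ty":0,"tz":0,"ax":0,"ay":0,"az":0}]'

```text
t: 12.0
tcp_pos: [0.5519, -0.0577, 0.2376]
tool_rot: [-0.44, 0.551, -0.472, 0.529]
wrist_force: [0.5, 0.1, -0.9]
gripper_width: 0.0006
```

```bash
python3 - <<'E'
from ov import *
s=sense(); print(s['t'],s['gripper_width'],s['tcp_pos'])
p,r=tool(); x=DR.inv().apply(p-DO)*1000; print('tcp in dock',x.round(1))
s=snapshot('scene');overlay(s,DR,dock((-46,0,26)),PB,'os7',(330,190,170,130),4.2)
w=snapshot('wrist');overlay(w,DR,dock((-46,0,26)),PB,'ow7')
E
```

```text
12.0 0.0006420442732494043 [ 0.5518676  -0.0577416   0.23756818]
tcp in dock [-185.3   -1.4  228.2]
```

View pics/os7.png

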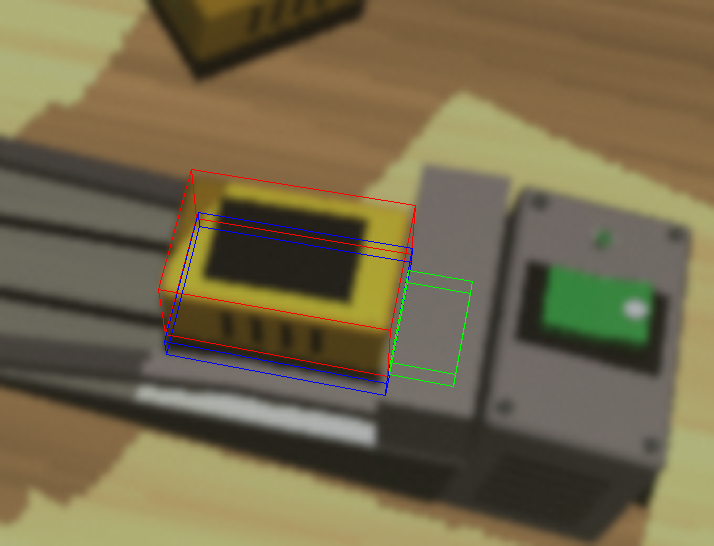

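View pics/ow7.png

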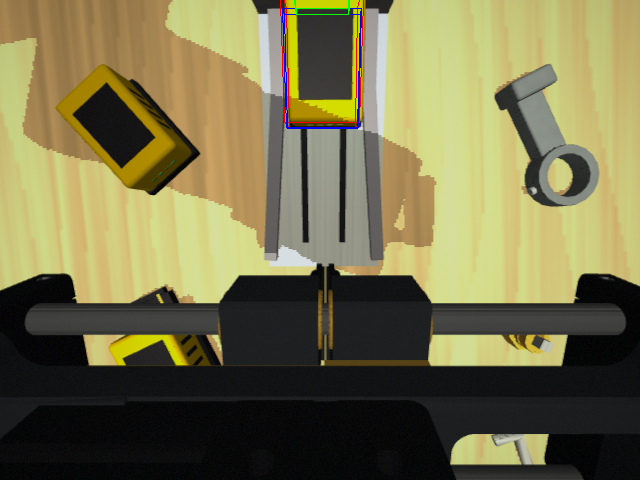

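```bash
python3 - <<'E'
from h import *
TV=axes([0,0,-1],-R.from_euler('z',DYAW).apply([0,1,0]))
plan(np.array([.566,.2427,.240]),TV,8)
E
```

```text
total turn [-0.1  0.1 -9.7] dist 0.3
{'tx': -0.0371, 'ty': 0.0058, 'tz': -0.0002, 'ax': -0.0002, 'ay': 0.0002, 'az': -0.0212}
{'tx': -0.0372, 'ty': 0.005, 'tz': -0.0002, 'ax': -0.0002, 'ay': 0.0002, 'az': -0.0212}
{'tx': -0.0373, 'ty': 0.0043, 'tz': -0.0002, 'ax': -0.0002, 'ay': 0.0002, 'az': -0.0212}
{'tx': -0.0374, 'ty': 0.0035, 'tz': -0.0002, 'ax': -0.0002, 'ay': 0.0002, 'az': -0.0212}
{'tx': -0.0375, 'ty': 0.0027, 'tz': -0.0002, 'ax': -0.0002, 'ay': 0.0002, 'az': -0.0212}
{'tx': -0.0375, 'ty': 0.0018, 'tz': -0.0002, 'ax': -0.0002, 'ay': 0.0002, 'az': -0.0212}
{'tx': -0.0375, 'ty': 0.0011, 'tz': -0.0003, 'ax': -0.0002, 'ay': 0.0002, 'az': -0.0212}
{'tx': -0.0375, 'ty': 0.0003, 'tz': -0.0003, 'ax': -0.0002, 'ay': 0.0002, 'az': -0.0212}
```

jog_arm --series '[{"hand":0,"tx":-0.037,"ty":0.005,"tz":0,"ax":0,"ay":0,"az":-0.021},{"hand":0,"tx":-0.037,"ty":0.005,"tz":0,"ax":0,"ay":0,"az":-0.021},{"hand":0,"tx":-0.037,"ty":0.004,"tz":0,"ax":0,"ay":0,"az":-0.021},{"hand":0,"tx":-0.037,"ty":0.003,"tz":0,"ax":0,"ay":0,"az":-0.021},{"hand":0,"tx":-0.037,"ty":0.002,"tz":0,"ax":0,"ay":0,"az":-0.021},{"hand":0,"tx":-0.037,"ty":0.002,"tz":0,"ax":0,"ay":0,"az":-0.021},{"hand":0,"tx":-0.025,"ty":0.001,"tz":0,"ax":0,"ay":0,"az":-0.021},{"hand":0,"tx":0,"ty":0,"tz":0,"ax":0,"ay":0,"az":0}]'

```text
t: 13.1
tcp_pos: [0.5621, 0.2006, 0.2281]
tool_rot: [-0.486, 0.521, -0.504, 0.488]
wrist_force: [-0.6, 0.1, -0.6]
gripper_width: 0.0003
```

```bash
python3 - <<'E'
from h import *
TV=axes([0,0,-1],-R.from_euler('z',DYAW).apply([0,1,0]))
plan(np.array([.566,.2427,.206]),TV,3); print(sense()['joint_positions'])
w=snapshot('wrist'); save(w,'w8')
E
```

```text
total turn [ 0.9  0.2 -1. ] dist 0.048
{'tx': -0.0139, 'ty': 0.0076, 'tz': 0.0007, 'ax': 0.0053, 'ay': 0.0012, 'az': -0.0059}
{'tx': -0.014, 'ty': 0.0075, 'tz': 0.0006, 'ax': 0.0053, 'ay': 0.0012, 'az': -0.0059}
{'tx': -0.0141, 'ty': 0.0074, 'tz': 0.0006, 'ax': 0.0053, 'ay': 0.0012, 'az': -0.0059}
[0.22508011 0.52339809 1.69615662 0.0267899  0.93261656 0.26074124]
```

View pics/w8.png

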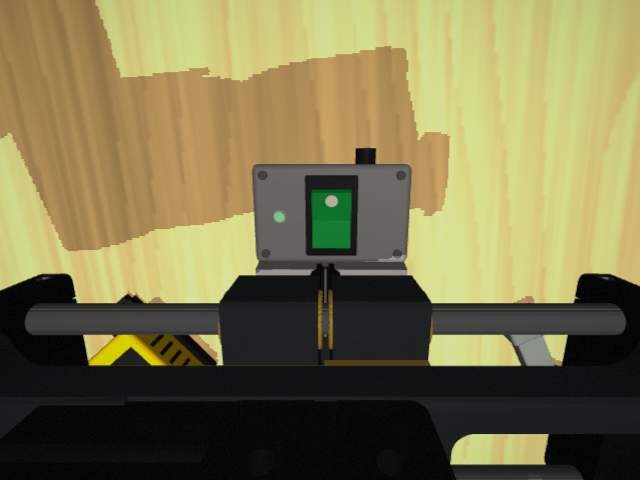

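```bash
python3 - <<'E'
from h import *
w=snapshot('wrist'); print(back(w,(331,201),.108))
E
```

```text
[[0.56755528 0.24179148 0.108     ]]
```

jog_arm --series '[{"hand":0,"tx":-0.016,"ty":0,"tz":0.001,"ax":0.008,"ay":0.002,"az":-0.009},{"hand":0,"tx":-0.014,"ty":0,"tz":0.001,"ax":0.006,"ay":0.001,"az":-0.008},{"hand":0,"tx":-0.014,"ty":0.0,"tz":0.001,"ax":0.002,"ay":0,"az":-0.002},{"hand":0,"tx":0,"ty":0,"tz":0,"ax":0,"ay":0,"az":0}]'

```text
t: 13.7
tcp_pos: [0.5682, 0.2413, 0.2276]
tool_rot: [0.486, -0.515, 0.515, -0.484]
wrist_force: [-0.3, 0.8, 0.3]
gripper_width: 0.0003
```

```bash
python3 - <<'E'
from h import *
TV=axes([0,0,-1],-R.from_euler('z',DYAW).apply([0,1,0]))
plan(np.array([.566,.2427,.19]),TV,3); print(tool()[0],sense()['wrist_force'])
E
```

```text
total turn [ 0.1 -0.3  0.1] dist 0.038
{'tx': -0.0004, 'ty': 0.0125, 'tz': -0.0007, 'ax': 0.0005, 'ay': -0.0015, 'az': 0.0006}
{'tx': -0.0004, 'ty': 0.0125, 'tz': -0.0008, 'ax': 0.0005, 'ay': -0.0015, 'az': 0.0006}
{'tx': -0.0005, 'ty': 0.0126, 'tz': -0.0007, 'ax': 0.0005, 'ay': -0.0015, 'az': 0.0006}
[0.56819396 0.24134542 0.22755293] [-0.34592638  0.75375795  0.30382483]
```

jog_arm --series '[{"hand":0,"tx":0,"ty":0.013,"tz":-0.001,"ax":0,"ay":-0.004,"az":0},{"hand":0,"tx":-0.001,"ty":0.012,"tz":-0.001,"ax":0,"ay":0,"az":0},{"hand":0,"tx":0,"ty":0.008,"tz":0,"ax":0,"ay":0,"az":0},{"hand":0,"tx":0,"ty":0.003,"tz":0,"ax":0,"ay":0,"az":0}]'

```text
t: 14.2
tcp_pos: [0.5657, 0.2414, 0.1884]
tool_rot: [-0.487, 0.514, -0.514, 0.484]
wrist_force: [-0.1, 0.2, -0.1]
gripper_width: 0.0008
```

jog_arm --series '[{"hand":0,"tx":0,"ty":0.003,"tz":0,"ax":0,"ay":0,"az":0},{"hand":0,"tx":0,"ty":0.003,"tz":0,"ax":0,"ay":0,"az":0}]'

```text
t: 14.45
tcp_pos: [0.5662, 0.2418, 0.1827]
tool_rot: [-0.486, 0.514, -0.514, 0.485]
wrist_force: [0.6, 2.5, 3.0]
gripper_width: 0.0004
```

jog_arm --series '[{"hand":0,"tx":0,"ty":0.002,"tz":0,"ax":0,"ay":0,"az":0},{"hand":0,"tx":0,"ty":0.001,"tz":0,"ax":0,"ay":0,"az":0}]'

```text
t: 14.7
tcp_pos: [0.5661, 0.242, 0.1816]
tool_rot: [0.486, -0.514, 0.514, -0.486]
wrist_force: [-4.9, -0.3, 13.6]
gripper_width: 0.0003
```

jog_arm --series '[{"hand":0,"tx":0,"ty":0,"tz":0,"ax":0,"ay":0,"az":0},{"hand":0,"tx":0,"ty":0,"tz":0,"ax":0,"ay":0,"az":0},{"hand":0,"tx":0,"ty":-0.02,"tz":0,"ax":0,"ay":0,"az":0},{"hand":0,"tx":0,"ty":-0.04,"tz":0,"ax":0,"ay":0,"az":0},{"hand":0,"tx":0.03,"ty":-0.04,"tz":0,"ax":0,"ay":0,"az":0},{"hand":0,"tx":0.04,"ty":-0.04,"tz":0,"ax":0,"ay":0,"az":0},{"hand":0,"tx":0.05,"ty":-0.02,"tz":0,"ax":0,"ay":0,"az":0},{"hand":0,"tx":0.05,"ty":0,"tz":0,"ax":0,"ay":0,"az":0},{"hand":0,"tx":0.04,"ty":0,"tz":0,"ax":0,"ay":0,"az":0},{"hand":0,"tx":0,"ty":0,"tz":0,"ax":0,"ay":0,"az":0}]'

```text
t: 15.95
tcp_pos: [0.554, 0.0255, 0.3455]
tool_rot: [0.488, -0.513, 0.514, -0.484]
wrist_force: [0.2, -0.1, -1.1]
gripper_width: 0.0005
```

```bash
python3 - <<'E'
from ov import *
s=snapshot('scene');overlay(s,DR,dock((-46,0,26)),PB,'os9',(330,190,170,130),4.2)
w=snapshot('wrist');overlay(w,DR,dock((-46,0,26)),PB[:2],'ow9')
E
```

```text
(no output)
```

View pics/os9.png

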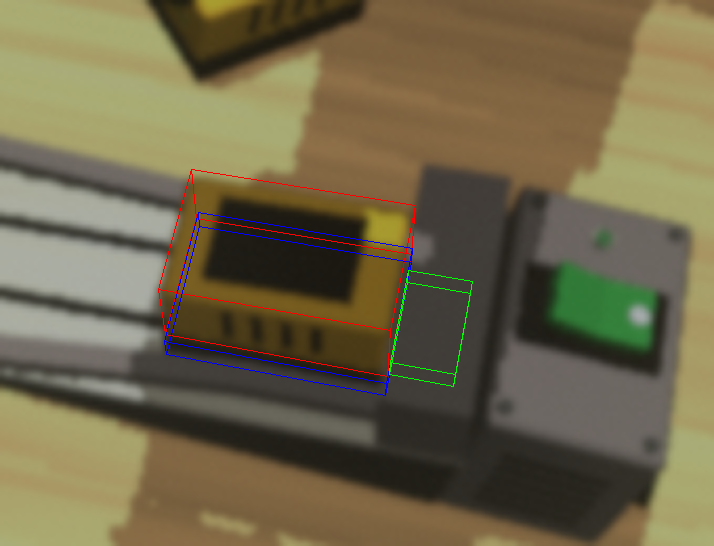

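View pics/ow9.png

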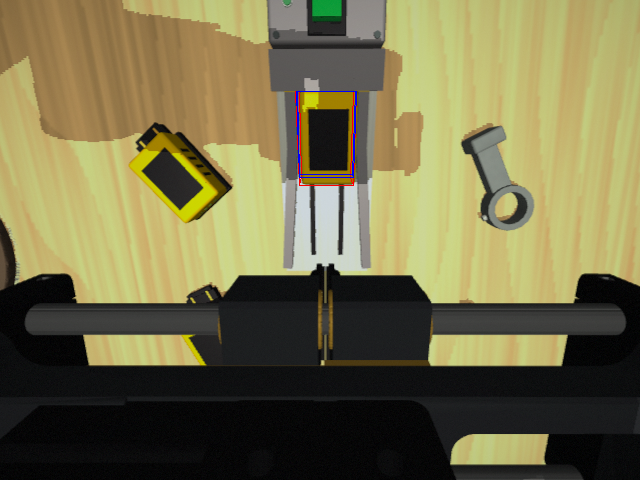

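```bash
python3 - <<'E'
from h import *
import pickle
a=pickle.load(open('d0.pkl','rb'))['scene']; b=snapshot('scene')
for p in (a,b):
    im=p['img'].astype(float)[255:275,470:492]; m=im.min(2)-100; m[m<0]=0
    y,x=np.mgrid[255:275,470:492]; lo=p['img'][255:275,470:492].min(2); k=lo>lo.max()*.7
    print((x[k].mean(),y[k].mean()),k.sum())
X=np.array([.5665,.2423,.108]); print(proj(a,[X,X-[0,0,.003],X-[0,-.001,.004]]))
s=sense(); print(s['t'],s['wrist_force'])
E
```

```text
(np.float64(480.8125), np.float64(263.3125)) 16
(np.float64(481.8666666666667), np.float64(264.53333333333336)) 15
[[480.62531926 263.21826607]
 [480.03782647 264.02335727]
 [480.46808027 264.42079899]]
16.1 [ 0.01430074 -0.21894279  0.67790068]
```

```bash
python3 -c "
from bench import *
print(hand_in())"
```

```text
the job is handed in; nothing more can be done
None
```

I laid the yellow pack on the ramp with its tongue uphill and pushed it up to the terminal housing. I then switched the dock on and handed the job in at about 16 s of the 56 s allowed. No verdict was reported.

**Pack chosen:** there were four look-alikes. I took the one farthest from the base, about 0.6 m away against 0.39 to 0.45 m for the others.

**Pack home:** I pushed its rear face with two fingers. The force rose from about 4.5 N to 20 N where the pack should meet the housing. The finger position at contact was within 2 mm of the worked-out value. After I drew the arm back, the outline of a pack in its home pose matched the scene and wrist pictures, straight and centred.

**Rocker on:** I pressed the dotted end with closed fingers. It bottomed at 13.6 N with the fingertips at 0.1036 m, against about 0.104 m expected. In the scene picture the dot's row moved down 1.2 px, as a 4 mm drop should. It also moved 1 px sideways, more than a straight drop predicts. I put that down to the dot swinging outward as the paddle tilts.

**Everything else:** the reaction foot, gauge adaptor and hex key were never touched. The arm finished clear of everything, at a height of about 0.35 m.

One jog call was refused early on because its rows left out some fields. It moved nothing.

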